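# Open the bench mill and park its lid

## Task

Open the bench mill: its lid has a bayonet catch, so turn the lid anticlockwise (seen from above) by its bar grip until you feel it meet its stop, without forcing it, then lift it straight off. Set it down gently, grip upwards and well centred, on the lid rest that is free (the one with a bare cork disc; a bottle stands on the other), and let go. Leave the bottle, the beaker and the jar where they are.

Things in the scene. Friction and masses are not known exactly. Their poses are not given: they have to be found in the camera images.
- mill: Fixed bench mill: white housing 160 x 160 mm, round deck 85 mm above bench. Origin: centre of underside, z up, front to -x. A bayonet collar hidden under the lid stands 26 mm above the deck, on the mill's axis. The turn to its stop differs each run (25 to 100 deg anticlockwise). Only the last 10 deg before the stop let the lid lift; earlier it catches after 4 mm. It bears 80 N at most.
- lid: Loose metal lid, 0.35 kg, 112 mm across, 74 mm high, skirt standing on the mill's deck. Origin: centre of the skirt's lower edge, z up. Top face 36 mm above origin; on it a black bar grip along the lid's x, 90 mm long, 16 mm thick (y), from 36 to 74 mm above origin. Two tabs inside the skirt (at +x and -x) run under the collar's teeth. Clear of the collar when lifted 35 mm.
- cork: Cork disc, fixed, 120 mm across, 3 mm thick, lying bare on the lid rest that is free. Origin: centre of its underside, 15 mm above the bench; its top is 18 mm above the bench.
- rest_a: Lid rest, fixed: low round grey block 136 mm across, 15 mm high. Origin: centre of its underside. Either free (cork disc on it) or taken by the bottle.
- rest_b: Second lid rest, same as the first, on the other side of the mill.
- bottle: Clear glass bottle with white cap, loose, 70 mm across, 150 mm high, standing on the other lid rest. Origin: centre of its underside. Leave it.
- beaker: Clear glass beaker, loose, 72 mm across, 95 mm high, on the bench beyond the mill. Origin: centre of its underside. Leave it.
- jar: White plastic jar with a black cap, loose, 68 mm across, 80 mm high, on the bench. Origin: centre of its underside. Leave it.
There are look-alikes about, which are no part of the job. Several things have the shape of the lid; the one meant has the colours described above. Leave any blue look-alike of the bottle alone.

How it is judged:
On the way:
1. the lid is lifted clear of the mill's collar, upright (z of lid in the frame of mill above 0.118 m and angle between lid's own z axis and vertical below 0.35 rad), for 0.1 s.
At the end, for the whole second after the job is handed in: The lid lies at rest, grip up and flat (within 3 degrees), on the cork disc of the free rest, its centre within 20 mm of the disc's centre; the bottle still stands within 15 mm of its start, the beaker and jar within 20 mm (horizontal distance between lid and cork below 0.02 m and z of lid in the frame of cork between 0 and 0.006 m and angle between lid's own z axis and vertical below 0.05 rad and linear speed of lid below 0.01 m/s and distance of bottle from where it was at the start of the episode below 0.015 m and angle between bottle's own z axis and vertical below 0.1 rad and distance of each of beaker, jar from where it was at the start of the episode below 0.02 m); the robot touches nothing.
It fails at once if the lid's catch is forced: more than 80 N between lid and mill (contact force between lid and mill above 80 N).
It fails at once if the lid is banged down: more than 60 N on the cork disc (contact force between lid and cork above 60 N).
It fails at once if the bottle is pushed more than 15 mm or tipped (distance of bottle from where it was at the start of the episode above 0.015 m or angle between bottle's own z axis and vertical above 0.2 rad).
It fails at once if the beaker or the jar is pushed more than 20 mm (distance of any of beaker, jar from where it was at the start of the episode above 0.02 m).
It also fails if it takes over 64 s, if anything falls off the work surface, if the arm or the gripper's body presses on something with over 40 N, if the wrist force passes 120 N, or if a joint passes its speed limit or range.

## Robot

A 6-joint arm with a two-finger parallel gripper is mounted at the origin on the work surface. World frame = base frame: x ahead of the robot, y to its left, z up, the work surface at z = 0. Lengths are in m, angles in rad, forces in N, time in s.
With the tool pointing down it reaches from about 0.325 to 0.875 m from the base axis. Payload 4.4 kg.
Tool frame: the origin (TCP) lies midway between the tips of the shut fingers; the grasp point (between the pads) lies 19 mm behind it; z points along the fingers, y is the line along which they close (so a half turn about z gives the same grasp; the last joint's range is limited). The gripper opens to 85 mm and grips with 20 to 120 N. Pads are 22 mm wide; open, the fingers measure 114 mm over their backs; the gripper's body (76 mm by 85 mm) begins 54 mm behind the grasp point. The pads swing forward as they close: fully open they stand 13 mm farther back than shut.
Start: joints at [-0.15, 0.207, 1.542, -0, 1.393, -0.15], TCP at [0.575, -0, 0.231] pointing down, gripper open.
Joint ranges: [-2.73, 2.73], [-0.86, 2.22], [0.23, 2.46], [-1.11, 4.25], [0.08, 2.63], [-2.82, 2.82]. Speed limits (rad/s): [2.79, 2.79, 3.14, 3.14, 3.14, 3.14].

## Interface

Orientations are given as a unit quaternion [w, x, y, z].
In Python, from plant import robot gives the robot as it stands.
- The arm moves only by the tool play_rows, never from a script. Its argument "commands" is a list of rows, each a list of 7 numbers: the shift along the tool's x, y, z in mm, then the turn, a rotation vector about the tool's x, y, z in rad, then the opening, from 0 (shut) to 1 (fully open). In form: [[dx, dy, dz, wx, wy, wz, hand], ...]. A call has 1 to 8 rows; each row shifts and turns the commanded pose from where the row before left it, along the tool's axes as they then stand; what a row does not reach is not made up. A row lasts 1/8 s, in which the tool goes at most 62.5 mm and 10.7 degrees, less where a joint would pass 70% of its speed; a pose out of reach is approached as far as the arm can. A call with a gripper value outside its range is refused whole. The fingers move at their own pace and stop on an object; the grip force is fixed at half the most. Time passes only in rows, so rows that do not move let the fingers close. It gives the time, the measured TCP pose, the force, the opening and the grip force at its end, in the units of the state.
- robot.state(): the state, without advancing time (a new reading comes with each control period).
- robot.grab_frame(name): name is "scene" or "side" or "wrist"; returns a dict with "image" (400x640x3 uint8, blue, green, red), "fx", "fy", "cx", "cy" (pixels), "R" (3x3) and "t" (3): a world point X has camera coordinates R X + t. Camera axes: x right, y down, z forward; pixel columns grow to the right and rows downward; lengths in m; the calibration is good to about 2 mm. A picture is of the moment at which its call begins. There is no depth.
- robot.close_job(): hands the job in; it is judged then, once.
The state is a dict: "clock": time; "joint_pos": joint angles; "joint_vel": joint speeds; "effort": joint torques, N m; "position": TCP position; "orientation": TCP orientation; "force": force on the tool from outside, world axes, zero at the start; "wrist_torque": the same for the moment, N m; "gripper_width": finger opening in m; "grip_force": force on a finger pad.
Only numpy, scipy, OpenCV 4.12 (cv2) and the standard library are available. Lean on these libraries where they do the work, as an engineer would, in place of code of your own. Each camera call takes 0.05 s, during which the arm holds its last target. There are 200 camera calls.

## Working session

There is one attempt and no reset: what is moved stays moved. The work goes in short steps, Python scripts to look and compute and a tool call to move; the robot and the scene stay as the last step left them, time stands still between calls to the robot, and variables do not carry over. Pictures are saved under pics/ and viewed, at most 10 in all, crops included, and the job is handed in when it is done.

Besides the shell and the picture viewer there is one more tool, called as name(argument=value, ...) on one line, values as JSON. play_rows: Moves the arm, as the interface text tells. Its arguments: {"type":"object","properties":{"commands":{"type":"array","items":{"type":"array","items":{"type":"number"}}}},"required":["commands"]}

```bash
mkdir -p pics; ls
python3 - <<'E'
from plant import robot
import cv2,pickle
d={}
for n in("scene","side","wrist"):
    f=robot.grab_frame(n);d[n]=f;cv2.imwrite(f"pics/{n}0.png",f["image"]);print(n,f["fx"],f["cx"],f["cy"],(-f["R"].T@f["t"]).round(3),f["R"].round(2).tolist())
pickle.dump(d,open("f0.pkl","wb"))
s=robot.state();print(s["position"],s["orientation"],s["clock"])
E
```

```text
pics
scene 512.341350596802 325.1471098338798 198.27616756617445 [ 1.09  -0.221  1.002] [[0.38, 0.93, -0.01], [0.78, -0.32, -0.54], [-0.5, 0.19, -0.84]]
side 380.02633051544746 318.4875664325194 204.19326767623886 [0.213 0.41  0.63 ] [[-0.75, -0.66, 0.01], [-0.48, 0.53, -0.69], [0.45, -0.52, -0.72]]
wrist 297.98280535776286 321.92579556860517 196.81079473826705 [0.576 0.085 0.372] [[1.0, 0.0, -0.0], [0.0, -0.95, 0.33], [-0.0, -0.33, -0.95]]
[5.74431976e-01 6.58046794e-05 2.30413496e-01] [-7.03586709e-04  7.07117578e-01  7.07095445e-01 -5.16599964e-04] 0.15
```

View pics/scene0.png

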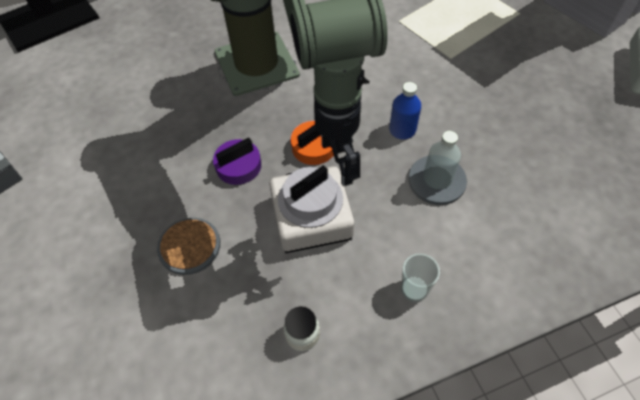

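View pics/side0.png

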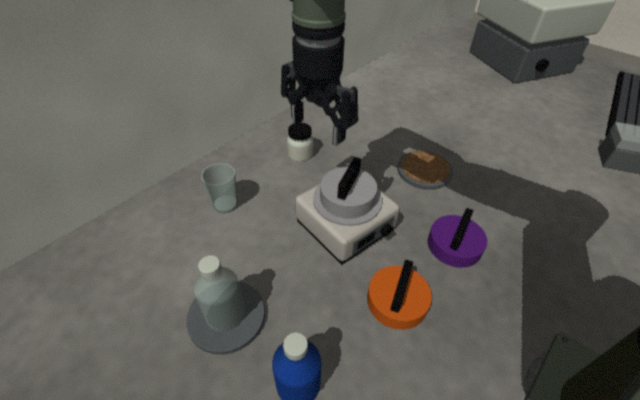

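View pics/wrist0.png

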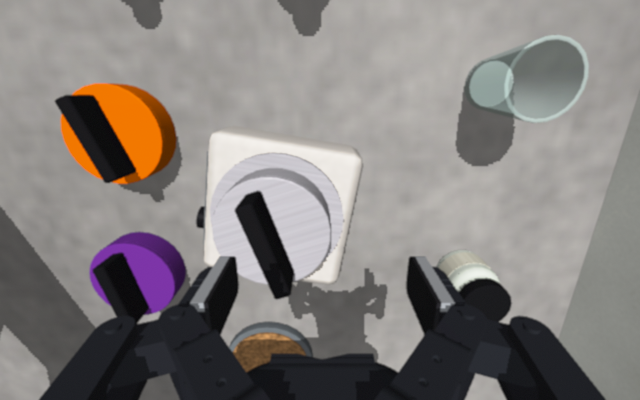

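The lid shapes in the scene view are orange (313,142), purple (237,160) and bare metal on the white mill (308,192). The metal one with the black bar fits the description. I'll confirm it in an enlarged montage that also serves for measuring.

Run:
```python
import cv2,pickle,numpy as np
d=pickle.load(open("f0.pkl","rb"))
def c(n,x,y,w,h,k):
    return cv2.resize(d[n]["image"][y:y+h,x:x+w],(w*k,h*k),interpolation=cv2.INTER_CUBIC)
m=np.vstack([np.hstack([c("wrist",205,175,100,75,4),c("scene",260,155,100,75,4)]),np.hstack([c("side",300,150,100,75,4),c("scene",145,205,100,75,4)])])
m=np.clip(m.astype(float)*1.4,0,255).astype(np.uint8)
cv2.imwrite("pics/m.png",m)
```

```text
(no output)
```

View pics/m.png

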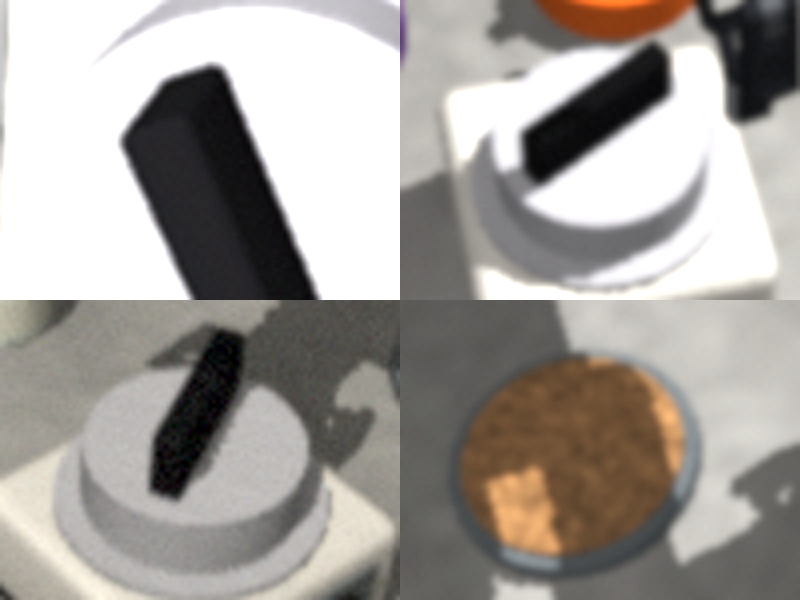

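Confirmed: the metal lid with the black bar sits on the white mill. In the montage, the far end of the bar's top is at wrist pixels (236,210) and (252,204). The bare cork is at scene (190,244). Next I fit the poses by mask overlap.

```bash
cat > h.py <<'E'
import cv2,numpy as np
from scipy.optimize import minimize
def proj(f,P):
    c=P@f["R"].T+f["t"];return c[:,:2]/c[:,2:]*[f["fx"],f["fy"]]+[f["cx"],f["cy"]]
def hull(f,P):
    m=np.zeros((400,640),np.uint8);h=cv2.convexHull(proj(f,P).astype(np.float32))
    cv2.fillConvexPoly(m,np.round(h*16).astype(np.int32),255,cv2.LINE_AA,4);return m/255.
def bar(x,y,a,z0):
    B=np.array([[i*.045,j*.008,k] for i in(-1,1) for j in(-1,1) for k in(z0+.036,z0+.074)])
    c,s=np.cos(a),np.sin(a);return B@np.array([[c,s,0],[-s,c,0],[0,0,1]])+[x,y,0]
def disc(x,y,r,z):
    t=np.linspace(0,6.28,60);return np.c_[x+r*np.cos(t),y+r*np.sin(t),0*t+z]
def fit(obs,model,p0,steps):
    def cost(p):
        e=0
        for f,m in obs:
            h=hull(f,model(p));e+=1-(h*m).sum()/np.maximum(h,m).sum()
        return e/len(obs)
    best=None
    S=np.vstack([p0,np.array(p0)+np.diag(steps)])
    for _ in range(3):
        r=minimize(cost,S[0],method="Nelder-Mead",options=dict(initial_simplex=S,xatol=1e-5,fatol=1e-5));S=np.vstack([r.x,r.x+np.diag(steps)*.4])
    return r.x,r.fun
def comp(m,seed):
    n,l=cv2.connectedComponents(m.astype(np.uint8));return (l==l[seed[1],seed[0]])*1.
def ray(f,u,v,z):
    d=f["R"].T@np.array([(u-f["cx"])/f["fx"],(v-f["cy"])/f["fy"],1]);c=-f["R"].T@f["t"];return c+d*(z-c[2])/d[2]
E
python3 - <<'E'
from h import *
import pickle
d=pickle.load(open("f0.pkl","rb"))
def roi(n,x0,y0,x1,y1):
    m=np.zeros((400,640),bool);m[y0:y1,x0:x1]=1;return m
def dark(n,t,box,seed):return comp((d[n]["image"].max(2)<t)&roi(n,*box),seed)
W=dark("wrist",70,(230,185,300,302),(262,240));S=dark("scene",45,(285,160,335,206),(310,185));D=dark("side",45,(330,155,368,280),(348,178))
print(W.sum(),S.sum(),D.sum())
p0=ray(d["wrist"],263,250,.159)[:2];print(p0)
a=None
for name,o in dict(w=[(d["wrist"],W)],s=[(d["scene"],S)],d=[(d["side"],D)],all=[(d["wrist"],W),(d["scene"],S),(d["side"],D)]).items():
    print(name,fit(o,lambda p:bar(*p,.085),[*p0,-1.15],[.02,.02,.2]))
def brown(n,box):
    i=d[n]["image"].astype(int);m=(i[...,2]-i[...,0]>20)&roi(n,*box)
    return cv2.morphologyEx(m.astype(np.uint8),cv2.MORPH_CLOSE,np.ones((5,5)))*1.
for n,b,c in(("scene",(145,205,235,285),(190,244)),("side",(390,140,460,195),(425,168))):
    M=brown(n,b);q=ray(d[n],*c,.018)[:2];print(n,M.sum(),fit([(d[n],M)],lambda p:disc(*p,.06,.018),q,[.01,.01]))
for nm,n,u,v,z in(("bottlecap","scene",449,138,.15),("beaker","scene",420,268,.095),("jar","scene",300,322,.08),("purple","scene",236,155,.036),("orange","scene",312,138,.036),("blue","scene",409,90,.15)):print(nm,ray(d[n],u,v,z).round(3))
E
```

```text
2910.0 495.0 474.0
[ 0.52764193 -0.03418783]
w (array([ 0.52799146, -0.0405585 , -1.31594959]), np.float64(0.18296817613987792))
s (array([ 0.52567467, -0.04023425, -1.08594865]), np.float64(0.33667864936379266))
d (array([ 0.52677966, -0.0424206 , -1.18799899]), np.float64(0.2345812373361288))
all (array([ 0.52737885, -0.0418958 , -1.20521999]), np.float64(0.27707836937977115))
scene 2147.0 (array([ 0.49120557, -0.31433818]), np.float64(0.04035759449206122))
side 1194.0 (array([ 0.49120394, -0.31144123]), np.float64(0.06591345220897382))
bottlecap [0.54  0.275 0.15 ]
beaker [0.765 0.095 0.095]
jar [ 0.771 -0.156  0.08 ]
purple [ 0.316 -0.149  0.036]
orange [0.338 0.036 0.036]
blue [0.381 0.261 0.15 ]
```

Run:
```python
from h import *
import pickle
d=pickle.load(open("f0.pkl","rb"))
def c(n,x,y,p):
    i=np.clip(d[n]["image"].astype(float)*1.4,0,255).astype(np.uint8)[y:y+100,x:x+130];k=3
    i=cv2.resize(i,None,fx=k,fy=k)
    for P,col in((bar(*p,.085),(0,255,0)),(disc(p[0],p[1],.056,.121),(0,0,255)),(disc(p[0],p[1],.056,.085),(255,0,0))):
        h=cv2.convexHull(proj(d[n],P).astype(np.float32));cv2.polylines(i,[np.round((h-[x-.5,y-.5])*k).astype(int)],True,col,1)
    return i
p=(.5274,-.0419,-1.19)
a=[c("wrist",200,145,p),c("wrist",200,210,p),c("scene",245,140,p),c("side",280,140,p)]
cv2.imwrite("pics/o.png",np.vstack([np.hstack(a[:2]),np.hstack(a[2:])]))
```

```text
(no output)
```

View pics/o.png

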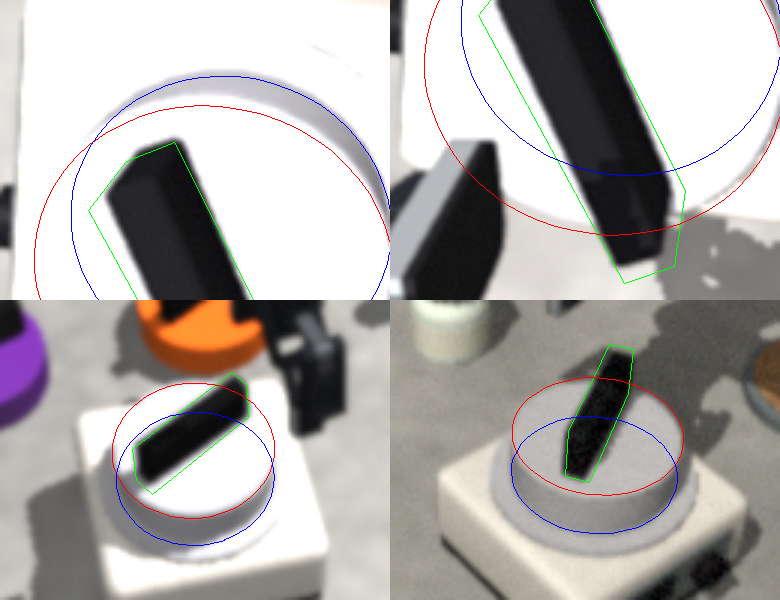

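The overlay shows the modelled bar and lid too high: the real bar is smaller in the wrist view. I'll fit the height as well.

Run:
```python
from h import *
import pickle
d=pickle.load(open("f0.pkl","rb"))
def dark(n,t,b,seed):
    m=np.zeros((400,640),bool);m[b[1]:b[3],b[0]:b[2]]=1
    return comp((d[n]["image"].max(2)<t)&m,seed)
W=dark("wrist",80,(230,185,300,302),(262,240));S=dark("scene",60,(285,160,335,206),(310,185));D=dark("side",60,(330,155,368,280),(348,178))
a,b,c=[(d["wrist"],W),(d["scene"],S),(d["side"],D)]
for o in([a],[b],[c],[a,b,c]):
    print(fit(o,lambda p:bar(*p),[.527,-.04,-1.16,.07],[.01,.01,.1,.01]))
```

```text
(array([ 0.52348962, -0.04891474, -1.25120295,  0.06406114]), np.float64(0.10187920903717806))
(array([ 0.46989125, -0.02260565, -1.20319383, -0.00264493]), np.float64(0.19839413782351112))
(array([ 0.52893413, -0.04643851, -1.22602105,  0.08211883]), np.float64(0.27145539956629117))
(array([ 0.52710201, -0.04241822, -1.23356102,  0.07883486]), np.float64(0.2576992856985774))
```

Run:
```python
from h import *
import pickle
from scipy.optimize import least_squares
d=pickle.load(open("f0.pkl","rb"))
# (top, e, n, u, v)
O=dict(wrist=[(1,-1,-1,236,210.3),(1,-1,1,251.8,204.5),(0,-1,1,260.5,192),(0,-1,-1,246.2,193.2),(1,1,-1,276,298.7),(1,1,1,290.3,294.7),(0,1,1,293.3,271)],
scene=[(1,1,-1,291,187.5),(1,-1,-1,324.2,165.5),(1,-1,1,327.8,170),(0,-1,1,327.5,178),(0,1,1,295,201),(0,1,-1,290.5,197.5)],
side=[(1,1,1,354,157.5),(1,1,-1,360.7,159.5),(0,1,-1,360,168),(0,-1,-1,345,200),(0,-1,1,338,197.5),(1,-1,1,338.5,185)])
def res(p,ns):
    r=[]
    for n in ns:
        for t,e,w,u,v in O[n]:
            x,y,a,z=p;c,s=np.cos(a),np.sin(a)
            P=np.array([[x+e*.045*c-w*.008*s,y+e*.045*s+w*.008*c,z+(.074 if t else .036)]])
            r+=list((proj(d[n],P)[0]-[u,v])) 
    return np.array(r)
for ns in(["wrist"],["scene"],["side"],["scene","side"],["wrist","scene","side"]):
    q=least_squares(res,[.527,-.04,-1.16,.08],args=(ns,));print(ns,q.x.round(4),np.abs(q.fun).mean().round(2),q.fun.round(1)[:14])
```

```text
['wrist'] [ 0.5259 -0.0445 -1.2588  0.0743] 0.94 [-1.6  0.2  1.   0.3  1.4 -1.7 -0.4  2.1 -1.9  0.   0.5 -0.5  1.2 -0.5]
['scene'] [ 0.4931 -0.0285 -1.272   0.033 ] 0.71 [-1.  -0.5 -1.1 -0.6  0.  -0.5  0.5  1.6  0.8  0.6  0.8 -0.7]
['side'] [ 0.5438 -0.067  -1.2307  0.0557] 0.86 [-0.4 -1.1  0.3 -1.2 -0.7  4.1  0.5 -0.3 -0.1  0.   0.4 -1.4]
['scene', 'side'] [ 0.5259 -0.04   -1.239   0.0842] 1.17 [-2.3  0.2 -1.3 -2.1  0.3 -1.9  0.8  0.8  0.1  1.9 -0.4  0.5 -0.3 -2.2]
['wrist', 'scene', 'side'] [ 0.5272 -0.0408 -1.2582  0.0819] 1.36 [-3.  -0.6  0.2 -0.7  1.  -3.  -1.3  1.  -1.9  2.2  1.   1.5  1.8  0.5]
```

play_rows(commands=[[-20, -24, 0, 0, 0, 0, 1], [-21, -24, 10, 0, 0, 0, 1], [0, 0, 10, 0, 0, -0.16, 1], [0, 0, 10, 0, 0, -0.16, 1], [0, 0, 0, 0, 0, 0, 1], [0, 0, 0, 0, 0, 0, 1]])

```text
clock: 0.9
position: [0.5271, -0.041, 0.2015]
orientation: [0.0, 0.586, 0.81, 0.0]
force: [-0.1, 0.3, -0.1]
gripper_width: 0.0855
grip_force: 0.0
```

Run:
```python
from plant import robot
from h import *
import pickle
s=robot.state();print(s["position"].round(4) if hasattr(s["position"],"round") else s["position"],s["orientation"],s["joint_pos"],s["force"])
f=robot.grab_frame("wrist");pickle.dump(f,open("f1.pkl","wb"))
i=f["image"].copy()
for p,col in(((.526,-.0405,-1.25),(0,255,0)),):
    h=cv2.convexHull(proj(f,bar(*p,.085)).astype(np.float32));cv2.polylines(i,[np.round(h).astype(int)],True,col,1)
    cv2.polylines(i,[np.round(proj(f,disc(p[0],p[1],.056,.121))).astype(int)],True,(0,0,255),1)
cv2.imwrite("pics/w1.png",i)
```

```text
[ 0.5271 -0.041   0.2015] [7.46313564e-05 5.86279019e-01 8.10109193e-01 2.29774438e-05] [-2.41364888e-01  1.35418566e-01  1.68817892e+00 -1.39236393e-05
  1.31783957e+00 -5.59241765e-01] [-0.10414621  0.32398101 -0.10478728]
```

View pics/w1.png

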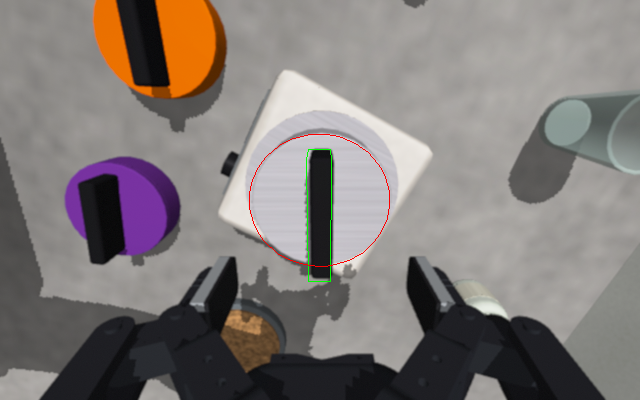

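The picture shows the bar at column 320, vertical, centred between the fingers (237 to 408), and the overlay fits. I go down and close.

play_rows(commands=[[0, 0, 30, 0, 0, 0, 1], [0, 0, 25, 0, 0, 0, 1], [0, 0, 17, 0, 0, 0, 1], [0, 0, 0, 0, 0, 0, 1], [0, 0, 0, 0, 0, 0, 0.4], [0, 0, 0, 0, 0, 0, 0.1], [0, 0, 0, 0, 0, 0, 0], [0, 0, 0, 0, 0, 0, 0]])

```text
clock: 1.95
position: [0.5274, -0.0412, 0.1301]
orientation: [0.001, 0.585, 0.811, 0.0]
force: [3.8, 0.4, -1.4]
gripper_width: 0.015
grip_force: 59.3
```

play_rows(commands=[[0, 0, 0, 0, 0, 0, 0], [0, 0, 0, 0, 0, 0, 0], [0, 0, 0, 0, 0, 0, 0]])

```text
clock: 2.33
position: [0.5275, -0.0412, 0.13]
orientation: [0.001, 0.585, 0.811, 0.0]
force: [-0.8, 0.2, 4.8]
gripper_width: 0.0153
grip_force: 60.6
```

```bash
python3 -c "
from plant import robot
s=robot.state();print(s['wrist_torque'],s['force'],s['joint_pos'],s['gripper_width'])"
```

```text
[ 0.02274725  0.11353048 -0.04039982] [-0.81232373  0.17629474  4.79351631] [-2.41500120e-01  2.17114187e-01  1.75325031e+00 -1.23424178e-04
  1.17005039e+00 -5.61455577e-01] 0.015315508605479427
```

play_rows(commands=[[0, 0, 0, 0, 0, -0.05, 0], [0, 0, 0, 0, 0, -0.08, 0], [0, 0, 0, 0, 0, -0.08, 0], [0, 0, 0, 0, 0, -0.08, 0], [0, 0, 0, 0, 0, -0.08, 0], [0, 0, 0, 0, 0, -0.03, 0], [0, 0, 0, 0, 0, 0, 0]])

```text
clock: 3.2
position: [0.5277, -0.0411, 0.13]
orientation: [0.001, 0.413, 0.911, 0.0]
force: [-0.1, 0.4, 5.5]
gripper_width: 0.0149
grip_force: 60.5
```

```bash
cat > st.py <<'E'
from plant import robot
import numpy as np
s=robot.state();q=np.array(s['orientation'])
print('t',s['clock'],'T',np.round(s['wrist_torque'],2),'F',np.round(s['force'],1),'pos',np.round(s['position'],4),'yaw',round(float(np.pi-2*np.arctan2(q[2],q[1]))-np.pi/2,4),'j6',s['joint_pos'][5],s['joint_vel'][5],s['gripper_width'])
E
python3 st.py
```

```text
t 3.2 T [-0.07  0.04 -0.  ] F [-0.1  0.4  5.5] pos [ 0.5277 -0.0411  0.13  ] yaw -0.7195 j6 -0.960998974113086 0.005121707337680973 0.014938006520921598
```

play_rows(commands=[[0, 0, 0, 0, 0, -0.04, 0], [0, 0, 0, 0, 0, -0.04, 0], [0, 0, 0, 0, 0, -0.04, 0], [0, 0, 0, 0, 0, 0, 0]])

```text
clock: 3.7
position: [0.5277, -0.0411, 0.13]
orientation: [0.001, 0.357, 0.934, 0.0]
force: [1.0, 0.8, 4.3]
gripper_width: 0.015
grip_force: 60.5
```

```bash
python3 st.py
```

```text
t 3.7 T [ 0.07 -0.   -0.02] F [1.  0.8 4.3] pos [ 0.5277 -0.0411  0.13  ] yaw -0.8396 j6 -1.0811582496282999 0.003839044025744728 0.014982527738705495
```

play_rows(commands=[[0, 0, 0, 0, 0, -0.04, 0], [0, 0, 0, 0, 0, -0.04, 0], [0, 0, 0, 0, 0, 0, 0]])

```text
clock: 4.08
position: [0.5277, -0.0411, 0.13]
orientation: [0.001, 0.32, 0.947, 0.0]
force: [-0.3, 0.3, 5.7]
gripper_width: 0.0149
grip_force: 60.5
```

```bash
python3 st.py
```

```text
t 4.075 T [0.02 0.1  0.01] F [-0.3  0.3  5.7] pos [ 0.5277 -0.0411  0.13  ] yaw -0.9196 j6 -1.1611493417881429 0.0037831737505483235 0.01493142682270107
```

play_rows(commands=[[0, 0, 0, 0, 0, -0.04, 0], [0, 0, 0, 0, 0, -0.04, 0], [0, 0, 0, 0, 0, -0.04, 0]])

```text
clock: 4.45
position: [0.5277, -0.0411, 0.13]
orientation: [0.001, 0.262, 0.965, 0.0]
force: [0.3, 0.1, 6.0]
gripper_width: 0.0151
grip_force: 60.5
```

```bash
python3 st.py
```

```text
t 4.45 T [ 0.04  0.11 -0.23] F [0.3 0.1 6. ] pos [ 0.5277 -0.0411  0.13  ] yaw -1.04 j6 -1.281697120686175 -0.3177461716360633 0.015147464481137303
```

play_rows(commands=[[0, 0, 0, 0, 0, -0.04, 0], [0, 0, 0, 0, 0, -0.04, 0], [0, 0, 0, 0, 0, -0.04, 0]])

```text
clock: 4.82
position: [0.5277, -0.0411, 0.13]
orientation: [0.001, 0.204, 0.979, 0.0]
force: [0.3, 0.4, 5.2]
gripper_width: 0.0153
grip_force: 60.6
```

```bash
python3 st.py
```

```text
t 4.825 T [-0.    0.05 -0.18] F [0.3 0.4 5.2] pos [ 0.5277 -0.0411  0.13  ] yaw -1.1601 j6 -1.401714195493362 -0.31499310351189 0.015294982553120588
```

play_rows(commands=[[0, 0, 0, 0, 0, -0.04, 0], [0, 0, 0, 0, 0, -0.04, 0], [0, 0, 0, 0, 0, -0.04, 0]])

```text
clock: 5.2
position: [0.5277, -0.0411, 0.1299]
orientation: [0.001, 0.145, 0.989, 0.0]
force: [-0.6, -0.3, 5.6]
gripper_width: 0.015
grip_force: 60.6
```

```bash
python3 st.py
```

```text
t 5.2 T [ 0.08  0.04 -0.21] F [-0.6 -0.3  5.6] pos [ 0.5277 -0.0411  0.1299] yaw -1.2801 j6 -1.5217212055001736 -0.3161109783782113 0.014957264173358218
```

play_rows(commands=[[0, 0, 0, 0, 0, -0.04, 0], [0, 0, 0, 0, 0, -0.04, 0], [0, 0, 0, 0, 0, -0.04, 0]])

```text
clock: 5.58
position: [0.5277, -0.0411, 0.13]
orientation: [0.001, 0.085, 0.996, 0.0]
force: [0.2, 1.0, 5.7]
gripper_width: 0.015
grip_force: 60.6
```

```bash
python3 st.py
```

```text
t 5.575 T [ 0.05  0.08 -0.24] F [0.2 1.  5.7] pos [ 0.5277 -0.0411  0.13  ] yaw -1.4001 j6 -1.6417299060560222 -0.31635662236218604 0.014955011746721947
```

play_rows(commands=[[0, 0, 0, 0, 0, -0.04, 0], [0, 0, 0, 0, 0, -0.04, 0], [0, 0, 0, 0, 0, -0.04, 0]])

```text
clock: 5.95
position: [0.5277, -0.0401, 0.13]
orientation: [0.001, 0.027, 1.0, 0.001]
force: [-1.1, 2.9, 5.9]
gripper_width: 0.0154
grip_force: 71.0
```

```bash
python3 st.py
```

```text
t 5.95 T [ 0.32  0.1  -1.67] F [-1.1  2.9  5.9] pos [ 0.5277 -0.0401  0.13  ] yaw -1.516 j6 -1.7585031075919908 -0.2967029519916666 0.01537462929783025
```

Torque jumped from −0.24 to −1.67 Nm, so the lid has met its stop. I back off a little and try a small lift.

play_rows(commands=[[0, 0, 0, 0, 0, 0.04, 0], [0, 0, 0, 0, 0, 0, 0]])

```text
clock: 6.2
position: [0.5277, -0.0401, 0.13]
orientation: [0.001, 0.046, 0.999, 0.001]
force: [0.1, 3.0, 5.5]
gripper_width: 0.0149
grip_force: 60.7
```

```bash
python3 st.py
```

```text
t 6.2 T [ 0.34  0.02 -0.5 ] F [0.1 3.  5.5] pos [ 0.5277 -0.0401  0.13  ] yaw -1.4779 j6 -1.7197139130625854 -0.0056599611363777795 0.014893754262446086
```

play_rows(commands=[[0, 0, -2, 0, 0, 0, 0], [0, 0, -2, 0, 0, 0, 0], [0, 0, -2, 0, 0, 0, 0], [0, 0, 0, 0, 0, 0, 0]])

```text
clock: 6.7
position: [0.526, -0.0404, 0.1339]
orientation: [-0.001, 0.046, 0.999, 0.001]
force: [4.3, 2.5, -10.8]
gripper_width: 0.0149
grip_force: 58.6
```

```bash
python3 st.py
```

```text
t 6.7 T [ 0.61 -0.74 -0.47] F [  4.3   2.5 -10.8] pos [ 0.526  -0.0404  0.1339] yaw -1.4796 j6 -1.7212649080240108 -0.0009994684333712739 0.014944448143880285
```

It caught after about 4 mm (−16 N), so the lid isn't in the release zone yet. I lower it and look before turning on.

play_rows(commands=[[0, 0, 3, 0, 0, 0, 0], [0, 0, 3, 0, 0, 0, 0], [0, 0, 0, 0, 0, 0, 0]])

```text
clock: 7.08
position: [0.5267, -0.0403, 0.13]
orientation: [-0.0, 0.045, 0.999, 0.001]
force: [-2.0, 6.1, 1.3]
gripper_width: 0.0149
grip_force: 60.5
```

```bash
python3 st.py
python3 - <<'E'
from plant import robot
import cv2,numpy as np
a=robot.grab_frame("scene")["image"][140:240,230:370];b=robot.grab_frame("side")["image"][110:210,270:410];w=robot.grab_frame("wrist")["image"]
i=np.vstack([np.hstack([cv2.resize(a,(400,286)),cv2.resize(b,(400,286))]),cv2.resize(w[90:330,:][:,120:520],(500,300))[:, :] if 0 else np.hstack([cv2.resize(w[90:330,120:520],(500,300)),np.zeros((300,300,3),np.uint8)])])
cv2.imwrite("pics/stop.png",np.clip(i*1.3,0,255).astype(np.uint8))
E
```

```text
t 7.075 T [ 0.94  0.19 -0.53] F [-2.   6.1  1.3] pos [ 0.5267 -0.0403  0.13  ] yaw -1.48 j6 -1.7212962082432526 0.0010042550101449924 0.014886791820848747
```

View pics/stop.png

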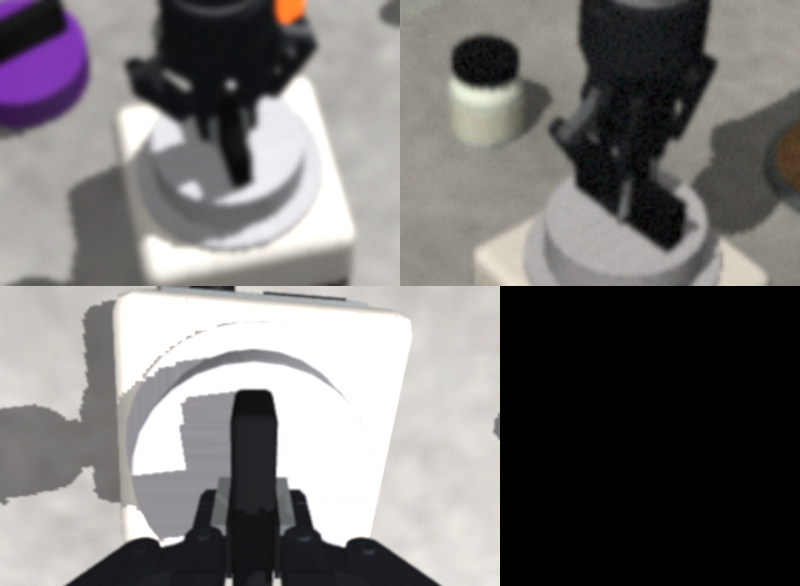

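The wrist view shows the bar square between the pads (column about 255 of the crop) and nothing obstructing. I turn on gently.

play_rows(commands=[[0, 0, 0, 0, 0, -0.02, 0], [0, 0, 0, 0, 0, -0.02, 0], [0, 0, 0, 0, 0, 0, 0]])

```text
clock: 7.6
position: [0.5267, -0.0402, 0.13]
orientation: [-0.0, 0.027, 1.0, 0.001]
force: [-1.9, 5.1, 1.3]
gripper_width: 0.0151
grip_force: 70.1
```

```bash
python3 st.py
```

```text
t 7.6 T [ 0.8   0.26 -1.69] F [-1.9  5.1  1.3] pos [ 0.5267 -0.0402  0.13  ] yaw -1.5162 j6 -1.758304499528109 0.0027390421882397616 0.015130878343229619
```

play_rows(commands=[[0, 0, 0, 0, 0, -0.02, 0], [0, 0, 0, 0, 0, 0, 0]])

```text
clock: 7.85
position: [0.5271, -0.0404, 0.1301]
orientation: [0.0, 0.017, 1.0, 0.001]
force: [-1.7, 5.7, 1.4]
gripper_width: 0.0148
grip_force: 80.4
```

```bash
python3 st.py
```

```text
t 7.85 T [ 0.87  0.06 -1.3 ] F [-1.7  5.7  1.4] pos [ 0.5271 -0.0404  0.1301] yaw -1.5372 j6 -1.7792314483955824 0.0031197109230923755 0.01483962352717889
```

```bash
cat > barang.py <<'E'
from plant import robot
import numpy as np
f=robot.grab_frame("wrist");g=f["image"].max(2)
R=f["R"];c=-R.T@f["t"]
def ray(u,v,z):
    d=R.T@np.array([(u-f["cx"])/f["fx"],(v-f["cy"])/f["fy"],1]);return c+d*(z-c[2])/d[2]
L=[];Q=[]
for v in range(190,240,2):
    k=np.where(g[v,270:380]<75)[0]+270
    if len(k)>8: L.append(ray(k.min()-.5,v,.159));Q.append(ray(k.max()+.5,v,.159))
for P in(L,Q):
    P=np.array(P)[:,:2];m=P.mean(0);d=np.linalg.svd(P-m)[2][0];print(len(P),'edge yaw deg',np.degrees(np.arctan2(d[1],d[0]))%180,m.round(4))
E
python3 barang.py; python3 st.py
```

```text
25 edge yaw deg 175.0453653420647 [ 0.4903 -0.0441]
25 edge yaw deg 176.22160811327876 [ 0.4908 -0.0292]
t 7.9 T [ 0.9   0.05 -1.31] F [-1.3  5.6  1.2] pos [ 0.5271 -0.0404  0.1301] yaw -1.5372 j6 -1.779172631649599 0.002003919209937478 0.014904977200444784
```

The bar lags the tool by about 2.4° and side loads have built up. I regrip to relax everything and then feel for the stop again.

play_rows(commands=[[0, 0, 0, 0, 0, 0, 0.5], [0, 0, 0, 0, 0, 0.04, 0.5], [0, 0, 0, 0, 0, 0, 0.5]])

```text
clock: 8.28
position: [0.5275, -0.042, 0.1299]
orientation: [0.001, 0.035, 0.999, -0.001]
force: [-0.5, -0.2, -0.6]
gripper_width: 0.0424
grip_force: 0.0
```

```bash
python3 st.py; python3 barang.py
```

```text
t 8.275 T [-0.03  0.   -0.01] F [-0.5 -0.2 -0.6] pos [ 0.5275 -0.042   0.1299] yaw -1.5016 j6 -1.742795859836185 -0.007375005814527377 0.0424301851585954
25 edge yaw deg 173.37163493924723 [ 0.4905 -0.0434]
25 edge yaw deg 175.40253723200522 [ 0.4915 -0.0285]
```

play_rows(commands=[[0, 0, 0, 0, 0, 0, 0], [0, 0, 0, 0, 0, 0, 0], [0, 0, 0, 0, 0, 0, 0], [0, 0, 0, 0, 0, 0, 0]])

```text
clock: 8.82
position: [0.5272, -0.0403, 0.1297]
orientation: [0.0, 0.036, 0.999, 0.001]
force: [-0.1, 5.0, 3.4]
gripper_width: 0.015
grip_force: 58.6
```

```bash
python3 st.py; python3 barang.py
```

```text
t 8.825 T [ 0.84  0.04 -0.51] F [-0.1  5.   3.4] pos [ 0.5272 -0.0403  0.1297] yaw -1.4996 j6 -1.7411105609870847 -0.0020895975893441285 0.015010546685657659
25 edge yaw deg 174.03031851842323 [ 0.49   -0.0436]
25 edge yaw deg 175.54784525450512 [ 0.4911 -0.0287]
```

play_rows(commands=[[0, 1.8, 0, 0, 0, 0.02, 0], [0, 0, 0, 0, 0, 0, 0]])

```text
clock: 9.12
position: [0.5273, -0.0402, 0.1296]
orientation: [0.0, 0.045, 0.999, -0.001]
force: [-1.0, -1.8, 3.9]
gripper_width: 0.0152
grip_force: 58.7
```

```bash
python3 st.py
```

```text
t 9.125 T [-0.12  0.13 -0.25] F [-1.  -1.8  3.9] pos [ 0.5273 -0.0402  0.1296] yaw -1.4801 j6 -1.7179736570011344 -0.005219361210517144 0.015181697509576226
```

play_rows(commands=[[0, 0, 0, 0, 0, -0.02, 0], [0, 0, 0, 0, 0, -0.02, 0], [0, 0, 0, 0, 0, 0, 0]])

```text
clock: 9.5
position: [0.5274, -0.0402, 0.1297]
orientation: [0.0, 0.027, 1.0, -0.0]
force: [-1.7, -2.4, 4.8]
gripper_width: 0.0153
grip_force: 69.3
```

```bash
python3 st.py;python3 barang.py
```

```text
t 9.5 T [-0.39  0.22 -1.27] F [-1.7 -2.4  4.8] pos [ 0.5274 -0.0402  0.1297] yaw -1.5173 j6 -1.7563837154216453 0.0019117545456319646 0.015311020347300785
25 edge yaw deg 174.45681025328454 [ 0.4902 -0.0438]
25 edge yaw deg 175.76366907106677 [ 0.491  -0.0289]
```

Firm obstacle again: the lid's yaw hardly changes. I try the lift with loads balanced.

play_rows(commands=[[0, 0, -2, 0, 0, 0.01, 0], [0, 0, -2, 0, 0, 0, 0], [0, 0, -2, 0, 0, 0, 0], [0, 0, 0, 0, 0, 0, 0]])

```text
clock: 10.05
position: [0.5265, -0.04, 0.1322]
orientation: [-0.001, 0.031, 1.0, -0.001]
force: [5.1, -4.4, -13.5]
gripper_width: 0.0152
grip_force: 62.8
```

```bash
python3 st.py
```

```text
t 10.05 T [-0.92 -1.   -1.02] F [  5.1  -4.4 -13.5] pos [ 0.5265 -0.04    0.1322] yaw -1.5089 j6 -1.7473722134240672 0.0020414366358285753 0.015248866714193928
```

The resistance scales with the remaining twist, which looks like friction of the tabs pressed on the stop. I lower, back off until the twist is gone and lift again.

play_rows(commands=[[0, 0, 3, 0, 0, 0, 0], [0, 0, 3, 0, 0, 0.03, 0], [0, 0, 0, 0, 0, 0.04, 0], [0, 0, 0, 0, 0, 0, 0]])

```text
clock: 10.55
position: [0.5273, -0.0391, 0.1297]
orientation: [0.0, 0.064, 0.998, -0.0]
force: [-1.1, -1.6, 2.7]
gripper_width: 0.0151
grip_force: 58.7
```

```bash
python3 st.py;python3 barang.py
```

```text
t 10.55 T [-0.26 -0.01 -0.1 ] F [-1.1 -1.6  2.7] pos [ 0.5273 -0.0391  0.1297] yaw -1.442 j6 -1.6795686968890349 -0.003846107197538793 0.015057711070391434
25 edge yaw deg 172.22552457509505 [ 0.4899 -0.0407]
25 edge yaw deg 172.8578043070392 [ 0.4918 -0.0259]
```

play_rows(commands=[[0, 0, -2, 0, 0, 0, 0], [0, 0, -2, 0, 0, 0, 0], [0, 0, -2, 0, 0, 0, 0], [0, 0, 0, 0, 0, 0, 0]])

```text
clock: 11.1
position: [0.5271, -0.039, 0.1352]
orientation: [-0.0, 0.065, 0.998, 0.0]
force: [3.0, -1.4, -4.0]
gripper_width: 0.0152
grip_force: 58.5
```

```bash
python3 st.py
```

```text
t 11.1 T [-0.1  -0.51 -0.03] F [ 3.  -1.4 -4. ] pos [ 0.5271 -0.039   0.1352] yaw -1.4402 j6 -1.678261747379581 0.0008592311381168964 0.015154913800322705
```

The lid is free: it rose 5.5 mm under about its own weight. I keep lifting.

play_rows(commands=[[0, 0, -3, 0, 0, 0, 0], [0, 0, -4, 0, 0, 0, 0], [0, 0, -4, 0, 0, 0, 0], [0, 0, 0, 0, 0, 0, 0]])

```text
clock: 11.6
position: [0.5271, -0.0391, 0.147]
orientation: [0.0, 0.065, 0.998, 0.0]
force: [1.3, -1.1, -2.6]
gripper_width: 0.015
grip_force: 58.7
```

```bash
python3 st.py
```

```text
t 11.6 T [ 0.   -0.41  0.01] F [ 1.3 -1.1 -2.6] pos [ 0.5271 -0.0391  0.147 ] yaw -1.4401 j6 -1.678088282081572 -0.00017761750105153634 0.01497060490735773
```

play_rows(commands=[[0, 0, -7, 0, 0, 0, 0], [0, 0, -10, 0, 0, 0, 0], [0, 0, -10, 0, 0, 0, 0], [0, 0, -10, 0, 0, 0, 0], [0, 0, -10, 0, 0, 0, 0], [0, 0, -10, 0, 0, 0, 0], [0, 0, 0, 0, 0, 0, 0], [0, 0, 0, 0, 0, 0, 0]])

```text
clock: 12.6
position: [0.5268, -0.0392, 0.203]
orientation: [-0.0, 0.065, 0.998, 0.0]
force: [-0.9, 0.3, -3.9]
gripper_width: 0.0149
grip_force: 58.8
```

```bash
python3 st.py
python3 - <<'E'
from plant import robot
import pickle,cv2
d={n:robot.grab_frame(n) for n in("scene","side")};pickle.dump(d,open("f2.pkl","wb"))
cv2.imwrite("pics/lift.png",cv2.hconcat([d[n]["image"][60:320,120:500] for n in d]))
E
```

```text
t 12.6 T [0.01 0.04 0.01] F [-0.9  0.3 -3.9] pos [ 0.5268 -0.0392  0.203 ] yaw -1.44 j6 -1.678078456135869 0.0007663704311067502 0.014866564739037759
```

View pics/lift.png

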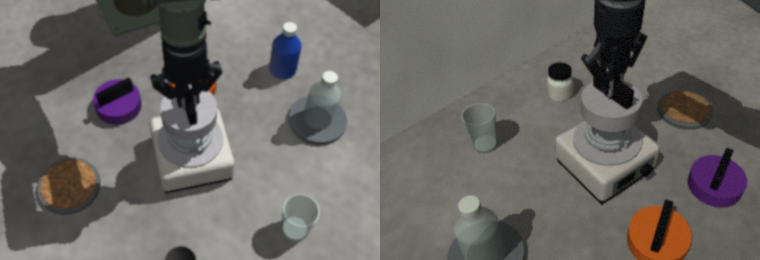

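The picture shows the lid clear of the collar and upright. Next I carry it to the cork at about (0.491, −0.313).

play_rows(commands=[[0, -16, 0, 0, 0, 0, 0], [0, -34, 0, 0, 0, 0, 0], [0, -44, 0, 0, 0, 0, 0], [0, -50, 0, 0, 0, 0, 0], [0, -48, 0, 0, 0, 0, 0], [0, -40, 0, 0, 0, 0, 0], [0, -28, 0, 0, 0, 0, 0], [0, -16, 0, 0, 0, 0, 0]])

```text
clock: 13.7
position: [0.4901, -0.3151, 0.2029]
orientation: [-0.0, 0.066, 0.998, 0.0]
force: [0.1, 0.1, -3.3]
gripper_width: 0.015
grip_force: 58.9
```

play_rows(commands=[[0, 0, 20, 0, 0, 0, 0], [0, 0, 30, 0, 0, 0, 0], [0, 0, 30, 0, 0, 0, 0], [0, 0, 20, 0, 0, 0, 0], [0, 0, 10, 0, 0, 0, 0], [0, 0, 0, 0, 0, 0, 0], [0, 0, 0, 0, 0, 0, 0]])

```text
clock: 14.58
position: [0.4919, -0.3135, 0.0945]
orientation: [0.001, 0.065, 0.998, -0.001]
force: [0.5, -0.1, -3.1]
gripper_width: 0.0152
grip_force: 58.8
```

```bash
python3 st.py
python3 - <<'E'
from plant import robot
from h import *
k=[]
for n in("scene","side"):
    f=robot.grab_frame(n);i=np.clip(f["image"]*1.4,0,255).astype(np.uint8)
    s=robot.state()["position"]
    for P,c in((disc(.491,-.313,.06,.018),(0,255,0)),(disc(s[0],s[1],.056,s[2]-.0447),(0,0,255)),(disc(s[0],s[1],.056,s[2]-.0087),(255,0,0))):
        cv2.polylines(i,[np.round(proj(f,P)*16).astype(int)],True,c,1,cv2.LINE_AA,4)
    x,y=(140,190) if n=="scene" else (370,110)
    k.append(cv2.resize(i[y:y+110,x:x+130],(390,330),interpolation=cv2.INTER_CUBIC))
cv2.imwrite("pics/place.png",np.hstack(k))
E
```

```text
t 14.575 T [-0.01 -0.03 -0.01] F [ 0.5 -0.1 -3.1] pos [ 0.4919 -0.3135  0.0945] yaw -1.4402 j6 -2.155868415416969 0.0012196038288156193 0.015177095001504944
```

View pics/place.png

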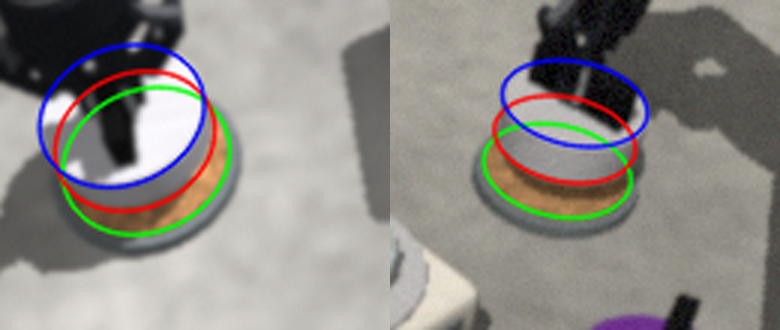

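The overlays match the lid and cork, and the lid is well centred. I lower it, slowly near contact.

play_rows(commands=[[0, 0, 8, 0, 0, 0, 0], [0, 0, 8, 0, 0, 0, 0], [0, 0, 6, 0, 0, 0, 0], [0, 0, 3, 0, 0, 0, 0], [0, 0, 2, 0, 0, 0, 0], [0, 0, 1, 0, 0, 0, 0], [0, 0, 1, 0, 0, 0, 0], [0, 0, 0, 0, 0, 0, 0]])

```text
clock: 15.68
position: [0.4912, -0.3129, 0.0644]
orientation: [0.0, 0.065, 0.998, -0.0]
force: [-0.8, 0.4, -3.6]
gripper_width: 0.0149
grip_force: 58.9
```

play_rows(commands=[[0, 0, 1, 0, 0, 0, 0], [0, 0, 1, 0, 0, 0, 0], [0, 0, 0, 0, 0, 0, 0]])

```text
clock: 16.05
position: [0.4912, -0.313, 0.0627]
orientation: [0.0, 0.065, 0.998, -0.0]
force: [-0.9, 0.8, -0.8]
gripper_width: 0.015
grip_force: 59.4
```

```bash
python3 st.py
```

```text
t 16.05 T [0.09 0.1  0.09] F [-0.9  0.8 -0.8] pos [ 0.4912 -0.313   0.0627] yaw -1.4401 j6 -2.1557982444111388 -0.001105728207520388 0.015012590429569489
```

Contact: the force went from −3.6 to −0.8 N, at exactly the expected height. I go 0.5 mm more, open, and retreat upward.

play_rows(commands=[[0, 0, 0.5, 0, 0, 0, 0], [0, 0, 0, 0, 0, 0, 0.3], [0, 0, 0, 0, 0, 0, 0.6], [0, 0, 0, 0, 0, 0, 0.8], [0, 0, 0, 0, 0, 0, 0.8], [0, 0, 0, 0, 0, 0, 0.8]])

```text
clock: 16.8
position: [0.4912, -0.3129, 0.0617]
orientation: [0.0, 0.065, 0.998, -0.0]
force: [0.1, 0.4, 0.5]
gripper_width: 0.0684
grip_force: 0.0
```

play_rows(commands=[[0, 0, -5, 0, 0, 0, 0.8], [0, 0, -15, 0, 0, 0, 0.8], [0, 0, -30, 0, 0, 0, 0.8], [0, 0, -40, 0, 0, 0, 0.8], [0, 0, -30, 0, 0, 0, 0.8], [0, 0, 0, 0, 0, 0, 0.8], [0, 0, 0, 0, 0, 0, 0.8]])

```text
clock: 17.68
position: [0.4908, -0.3126, 0.1816]
orientation: [-0.0, 0.065, 0.998, 0.0]
force: [0.5, 0.2, -0.3]
gripper_width: 0.0683
grip_force: 0.0
```

```bash
python3 st.py
python3 - <<'E'
from plant import robot
from h import *
k=[]
for n in("scene","wrist"):
    f=robot.grab_frame(n);i=np.clip(f["image"]*1.3,0,255).astype(np.uint8)
    for P,c in((disc(.491,-.313,.06,.018),(0,255,0)),(disc(.491,-.313,.056,.054),(255,0,0))):
        cv2.polylines(i,[np.round(proj(f,P)*16).astype(int)],True,c,1,cv2.LINE_AA,4)
    k.append(i[20:360,130:470] if n=="scene" else i[30:370,120:520])
cv2.imwrite("pics/end.png",np.hstack(k))
E
```

```text
t 17.675 T [-0.03 -0.    0.  ] F [ 0.5  0.2 -0.3] pos [ 0.4908 -0.3126  0.1816] yaw -1.4401 j6 -2.1557817991909585 -0.0012209639031320982 0.06826549499136794
```

View pics/end.png

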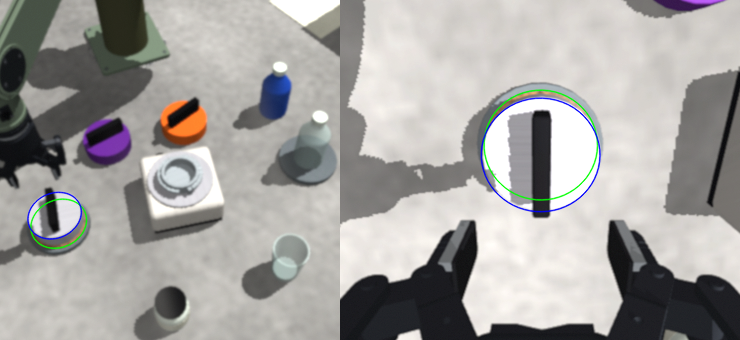

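The lid lies flat and centred on the cork, grip up, and the gripper is well clear. The other objects look undisturbed.

```bash
python3 -c "
from plant import robot
print(robot.close_job())"
```

```text
the job is handed in; nothing more can be done
None
```

The job is handed in at about 17.7 s of the 64 s allowed: the lid was turned to its stop, lifted off and set down centred on the cork, grip up; the first two lift tries jammed until I eased the twist, and no verdict came back.

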